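Shut the parts drawers and the case lid at the electronics bench

ROBOT

A 6-joint arm with a two-finger parallel gripper is mounted at the origin on the work surface. World frame = base frame: x ahead of the robot, y to its left, z up, the work surface at z = 0. Lengths are in m, angles in rad, forces in N, time in s.
With the tool pointing down it reaches from about 0.275 to 0.775 m from the base axis. Payload 14.6 kg.
Tool frame: the origin (TCP) lies at the very end of the fingers, on their centre line; the grasp point (between the pads) lies 19 mm behind it; z points along the fingers, y is the line along which they close (so a half turn about z gives the same grasp; the last joint's range is limited). The gripper opens to 85 mm and grips with 20 to 120 N. Pads are 22 mm wide; open, the fingers measure 114 mm over their backs; the gripper's body (76 mm by 85 mm) begins 54 mm behind the grasp point. The pads swing forward as they close: fully open they stand 13 mm farther back than shut.
Start: joints at [1.152, 0.263, -0.048, 1.259, 0, 1.415], TCP at [0.137, 0.507, 0.231] pointing down, gripper open.
Joint ranges: [-2.65, 2.65], [-0.89, 1.7], [-1.18, 1.37], [-2.13, 2.11], [-1.35, 1.29], [-3.14, 3.14]. Speed limits (rad/s): [1.89, 1.89, 2.57, 2.79, 3.14, 3.14].

INTERFACE

Orientations are given as a rotation vector (axis times angle).
In Python, from station import bot, vision, order gives the robot as it stands.
- The arm moves only by the tool step_arm, never from a script. Its arguments are lists of equal length, an entry for each row: "twist": the turn, a rotation vector about the tool's x, y, z in degrees, a list of three; "dp": the shift along the tool's x, y, z in m, a list of three; "claw": the closure, from -1 (fully open) to 1 (shut), so that 0 is half open. In form: {"twist": [[wx, wy, wz], ...], "dp": [[x, y, z], ...], "claw": [claw, ...]}. A call has 1 to 20 rows; each row is the pose to reach, as a shift and turn from the pose commanded when the call began, along the tool's axes at that moment; what a row does not reach only later rows make up. A row lasts 1/8 s, in which the tool goes at most 62.5 mm and 10.7 degrees, less where a joint would pass 70% of its speed; a pose out of reach is approached as far as the arm can. A call with a gripper value outside its range is refused whole. The fingers move at their own pace and stop on an object; "grip_force" is the grip in N (left out, the last holds). Time passes only in rows, so rows that repeat a pose let the fingers close. It gives the time, the measured TCP pose, the force, the opening and the grip force at its end, in the units of the state.
- bot.read_state(): the state, without advancing time (a new reading comes with each control period).
- vision.camera(name): name is "scene" or "top"; returns a dict with "image" (400x640x3 uint8, blue, green, red), "range_z" (400x640 float32, m along the optical axis (not along the pixel's ray), 0 where there is no reading), "mtx" (3x3 intrinsics, pixels), "D" ([k1, k2, p1, p2, k3] as OpenCV has them; the pictures are not rectified), "eye" and "orientation" of the camera in the world. Camera axes: x right, y up, looking along -z (the intrinsics and any distortion apply to the point x, -y, -z); pixel columns grow to the right and rows downward; lengths in m; the calibration is good to about 2 mm. A picture is of the moment at which its call begins.
- order.hand_in(): hands the job in; it is judged then, once.
The state is a dict: "time": time; "q": joint angles; "dq": joint speeds; "effort": joint torques, N m; "eef_pos": TCP position; "eef_rot": TCP orientation; "wrist_force": force on the tool from outside, world axes, zero at the start; "wrist_torque": the same for the moment, N m; "width": opening from 0.0 (shut) to 1.0 (fully open); "grasp_force": force on a finger pad.
Only numpy, scipy, OpenCV 4.12 (cv2) and the standard library are available. Lean on these libraries where they do the work, as an engineer would, in place of code of your own. Each camera call takes 0.05 s, during which the arm holds its last target. There are 200 camera calls.

TASK

Close up the small parts: with your fingertips push the red drawer and the yellow drawer fully home, and push the orange lid of the white parts case down shut, in any order. Leave the blue drawer open as it is, because it is still being used. Do not pick up, tip or shove the case or anything else on the bench, then move clear.

Things in the scene. Friction and masses are not known exactly. Their poses are not given: they have to be found in the camera images.
- red_unit: grey plastic housing, 150 deep x 120 wide x 80 mm high, fixed to the bench, with a red drawer and a red patch on its top. Origin: on the bench under the middle of the housing's front edge. Its x axis points level into the housing (the way the drawer is pushed shut), y along the front, z up.
- red_drawer (a joint): how far the red drawer is pulled out, m: 0 = fully home (a hard stop), 0.10 = farthest out. It slides along the housing's x axis with about 1.5 N of friction and stays where it is left; no spring, no catch.
- red_front (a point): middle of the flat outer face of the red drawer's front panel (114 wide x 72 high x 10 mm thick, no handle; from 4 to 76 mm above the bench). 40 mm above the bench; when the drawer is home it lies 10 mm in front of the origin of red_unit (x = -0.010 there). Axes as the housing's.
- yellow_unit: grey plastic housing, 150 deep x 120 wide x 80 mm high, fixed to the bench, with a yellow drawer and a yellow patch on its top. Origin: on the bench under the middle of the housing's front edge. Its x axis points level into the housing (the way the drawer is pushed shut), y along the front, z up.
- yellow_drawer (a joint): how far the yellow drawer is pulled out, m: 0 = fully home (a hard stop), 0.10 = farthest out. It slides along the housing's x axis with about 1.5 N of friction and stays where it is left; no spring, no catch.
- yellow_front (a point): middle of the flat outer face of the yellow drawer's front panel (114 wide x 72 high x 10 mm thick, no handle; from 4 to 76 mm above the bench). 40 mm above the bench; when the drawer is home it lies 10 mm in front of the origin of yellow_unit (x = -0.010 there). Axes as the housing's.
- blue_unit: grey plastic housing, 150 deep x 120 wide x 80 mm high, fixed to the bench, with a blue drawer and a blue patch on its top. Origin: on the bench under the middle of the housing's front edge. Its x axis points level into the housing (the way the drawer is pushed shut), y along the front, z up.
- blue_drawer (a joint): how far the blue drawer is pulled out, m: 0 = fully home (a hard stop), 0.10 = farthest out. It slides along the housing's x axis with about 1.5 N of friction and stays where it is left; no spring, no catch.
- blue_front (a point): middle of the flat outer face of the blue drawer's front panel (114 wide x 72 high x 10 mm thick, no handle; from 4 to 76 mm above the bench). 40 mm above the bench; when the drawer is home it lies 10 mm in front of the origin of blue_unit (x = -0.010 there). Axes as the housing's.
- case: loose white open-topped parts case with six compartments, 130 (x) x 130 (y) x 45 mm high, about 0.7 to 1.3 kg with its lid. Origin: centre of its underside. Its x axis points from the front to the hinge side (away from the robot), y along the hinge, z up.
- lid (a joint): opening angle of the case's orange lid, rad: 0 = shut flat on the case (a hard stop), grows as its front edge rises, 1.57 = upright. It stays at any angle by hinge friction (0.12 N m, so 1 to 2 N at the edge moves it); no latch.
- lid_hinge (a point): middle of the hinge line, at the case's far upper edge: 65 mm along the case's +x from its origin, 45 mm up. The lid's underside lies on this line.
- lid_edge (a point): middle of the lid's free edge, on its outer (upper) face, 130 mm from the hinge line. The lid is a flat orange plate 130 x 130 x 6 mm with a white panel on its outer face; its outer face looks up when shut and away from the robot when upright.
- tape_roll: ring of brown tape, 80 mm across, 18 mm high, lying on top of the blue unit's housing; origin under its centre. Not to be disturbed.
- screwdriver: screwdriver about 160 mm long lying on the bench in front of the units; origin near the middle of it, on the bench. Not to be disturbed.
- solder_spool: blue solder spool standing on its flange, 52 mm across, 40 mm high; origin under its centre. Not to be disturbed.
- flux_jar: small jar with a black cap, 48 mm across, 45 mm high; origin under its centre. Not to be disturbed.
- board: green circuit board lying flat, 90 x 60 mm, up to 14 mm high; origin under its centre. Not to be disturbed.
- meter: yellow hand-held meter lying on its back, 150 x 78 x 42 mm; origin under its centre. Not to be disturbed.
- cleaner_bottle: upright bottle with a red cap, 56 mm across, 130 mm high; origin under its centre. Not to be disturbed.

How it is judged:
At the end, for the whole second after the job is handed in: The red and yellow drawers are each within 5 mm of fully home, the orange lid is within 0.06 rad of shut, the blue drawer is within 10 mm of where it was, and the case stands flat and still on the bench (underside within 5 mm of it, tilt under 0.05 rad) within 40 mm of where it was (value of joint each of red_drawer, yellow_drawer below 0.005 m and value of joint lid below 0.06 rad and distance of blue_front from where it was at the start of the episode below 0.01 m and height (world z) of case below 0.005 m and angle between case's own z axis and vertical below 0.05 rad and distance of case from where it was at the start of the episode below 0.04 m and linear speed of case below 0.02 m/s); the robot touches nothing.
It fails at once if the blue drawer is moved by more than 10 mm (distance of blue_front from where it was at the start of the episode above 0.01 m).
It fails at once if the parts case is lifted or tipped (underside centre more than 12 mm up, or tilted over 0.15 rad) (height (world z) of case above 0.012 m or angle between case's own z axis and vertical above 0.15 rad).
It fails at once if the parts case is shoved more than 40 mm (distance of case from where it was at the start of the episode above 0.04 m).
It fails at once if a bystander (tape roll, screwdriver, solder spool, flux jar, circuit board, meter or bottle) is lifted, carried or knocked more than 30 mm away (distance of any of tape_roll, screwdriver, solder_spool, flux_jar, board, meter, cleaner_bottle from where it was at the start of the episode above 0.03 m).
It also fails if it takes over 54 s, if anything falls off the work surface, if the arm or the gripper's body presses on something with over 40 N, if the wrist force passes 120 N, or if a joint passes its speed limit or range.

## Working session

There is one attempt and no reset: what is moved stays moved. The work goes in short steps, Python scripts to look and compute and a tool call to move; the robot and the scene stay as the last step left them, time stands still between calls to the robot, and variables do not carry over. Pictures are saved under pics/ and viewed, at most 10 in all, crops included, and the job is handed in when it is done.

Besides the shell and the picture viewer there is one more tool, called after "Request:" as name(argument=value, ...) on one line, values as JSON. step_arm: Moves the arm, as the interface text tells. Its arguments: {"type":"object","properties":{"twist":{"type":"array","items":{"type":"array","items":{"type":"number"}}},"dp":{"type":"array","items":{"type":"array","items":{"type":"number"}}},"claw":{"type":"array","items":{"type":"number"}},"grip_force":{"type":"number"}},"required":["twist","dp","claw"]}

```bash
mkdir -p pics; cat > h.py <<'E'
import numpy as np, cv2
from station import bot, vision, order
from scipy.spatial.transform import Rotation as R
def ori(o):
    o=np.array(o,float)
    return o if o.shape==(3,3) else (R.from_rotvec(o).as_matrix() if o.size==3 else R.from_quat(o).as_matrix())
def cloud(c):
    h,w=c["range_z"].shape
    u,v=np.meshgrid(np.arange(w),np.arange(h))
    n=cv2.undistortPoints(np.stack([u,v],-1).reshape(-1,1,2).astype(np.float64),np.array(c["mtx"],float),np.array(c["D"],float)).reshape(h,w,2)
    z=c["range_z"].astype(float)
    p=np.stack([n[...,0]*z,-n[...,1]*z,-z],-1)
    P=p@ori(c["orientation"]).T+np.array(c["eye"])
    P[z==0]=np.nan
    return P
E
python3 - <<'E'
from h import *
for n in("scene","top"):
    c=vision.camera(n); cv2.imwrite(f"pics/{n}0.png",c["image"]); np.savez(f"{n}0.npz",P=cloud(c),im=c["image"])
    print(n,c["eye"],c["orientation"])
print(bot.read_state())
E
```

```text
scene [ 1.14675403 -0.47543876  0.98239275] [0.68488287 0.34603562 0.93023127]
top [0.38843973 0.00324527 1.14731018] [ 0.05026275 -0.08645367 -1.53913342]
{'time': 0.1, 'q': array([ 1.15168805e+00,  2.63459980e-01, -4.88596013e-02,  1.25938246e+00,
       -3.93037484e-06,  1.41547757e+00]), 'dq': array([ 0.00038763,  0.00062726,  0.00161263,  0.00019242, -0.00057957,
       -0.00091789]), 'effort': array([ 1.58818621e-04, -6.38577676e+01,  3.85061717e+01,  1.00553004e-02,
       -3.09655579e-04, -1.80273179e-05]), 'eef_pos': array([0.13680783, 0.50661821, 0.2308861 ]), 'eef_rot': array([-4.13125993e-01, -3.11405541e+00,  1.36605541e-03]), 'wrist_force': array([ 0.24091783,  0.41222255, -0.81708745]), 'wrist_torque': array([ 0.00353948, -0.00191434,  0.00816465]), 'grasp_force': 0.0, 'width': 0.999719336449571}
```

View pics/scene0.png

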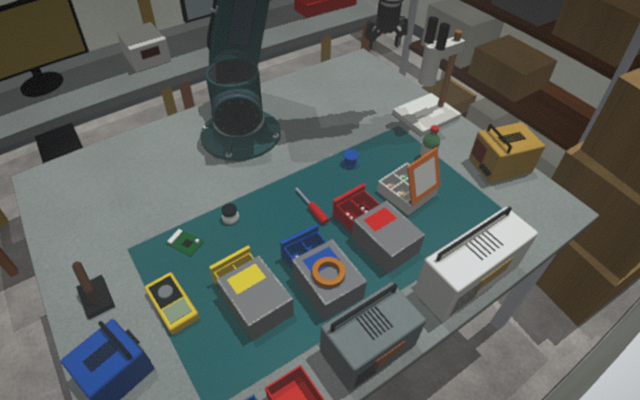

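View pics/top0.png

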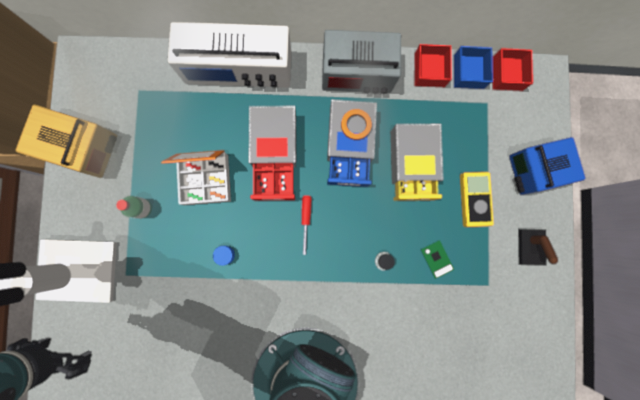

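The scene picture shows the drawers and the case with its lid near upright (orange plate at about 425,175). In the top view, red is at (272,180), blue at (350,168), yellow at (418,188), the case at (203,178) and the screwdriver at (306,220).

```bash
python3 - <<'E'
from h import *
d=np.load("top0.npz");P=d["P"];im=d["im"]
def rep(name,box,zlo,zhi,hue=None):
    x0,y0,x1,y1=box
    p=P[y0:y1,x0:x1].reshape(-1,3);b=im[y0:y1,x0:x1].reshape(-1,3)
    m=(p[:,2]>zlo)&(p[:,2]<zhi)
    if hue is not None:
        hsv=cv2.cvtColor(b[None],cv2.COLOR_BGR2HSV)[0]; m&=(hsv[:,1]>120)&(np.minimum(abs(hsv[:,0].astype(int)-hue),180-abs(hsv[:,0].astype(int)-hue))<12)
    q=p[m]
    r=cv2.minAreaRect((q[:,:2]*1000).astype(np.float32))
    print(name,len(q),"z",np.round(np.percentile(q[:,2],[5,50,95]),3),"c",np.round(r[0],1),np.round(r[1],1),round(r[2],2)); print(np.round(cv2.boxPoints(r)).tolist())
rep("redH",(242,100,305,168),.07,.09)
rep("redall",(242,100,305,208),.04,.09)
rep("bluH",(322,92,382,160),.07,.09)
rep("bluall",(322,92,382,192),.04,.09)
rep("yelH",(390,118,448,182),.07,.09)
rep("yelall",(390,118,448,206),.04,.09)
rep("redfront",(242,185,305,206),.065,.09)
rep("yelfront",(390,185,448,206),.065,.09)
rep("blufront",(322,172,382,190),.065,.09)
rep("case",(165,150,238,212),.03,.05)
rep("lid",(155,140,240,175),.07,.3)
rep("screw",(295,190,318,260),.006,.05)
rep("bottle",(110,190,155,220),.05,.3)
rep("spool",(208,240,240,270),.02,.1)
rep("flux",(370,248,398,274),.02,.1)
rep("meter",(458,168,498,230),.02,.1)
rep("board",(418,236,458,280),.003,.1)
s=np.load("scene0.npz");P=s["P"];im=s["im"]
rep("lidS",(400,140,445,215),.05,.3,8)
rep("redallS",(325,180,425,275),.06,.09)
rep("redfrS",(325,180,425,275),.066,.09,0)
E
```

```text
redH 2621 z [0.076 0.079 0.082] c [655.4 107. ] [152.4 120.2] 2.62
[[577.0, 164.0], [582.0, 43.0], [734.0, 50.0], [729.0, 171.0]]
redall 3080 z [0.055 0.078 0.082] c [608.2 104.9] [246.5 120.6] 2.36
[[483.0, 160.0], [488.0, 40.0], [734.0, 50.0], [729.0, 170.0]]
bluH 2127 z [0.076 0.079 0.083] c [ 676.6 -104.5] [120.2 152.7] 88.23
[[598.0, -162.0], [751.0, -167.0], [755.0, -47.0], [602.0, -42.0]]
bluall 2514 z [0.056 0.078 0.082] c [ 663.8 -105.5] [127.4 264.9] 86.8
[[528.0, -162.0], [793.0, -177.0], [800.0, -49.0], [535.0, -35.0]]
yelH 2561 z [0.075 0.079 0.082] c [ 620.9 -281.4] [151.2 120.5] 2.23
[[543.0, -224.0], [548.0, -345.0], [699.0, -339.0], [694.0, -218.0]]
yelall 3023 z [0.055 0.079 0.082] c [ 597.2 -282.1] [199.  120.4] 2.51
[[495.0, -226.0], [500.0, -347.0], [699.0, -338.0], [694.0, -218.0]]
redfront 179 z [0.071 0.075 0.078] c [490.9 100.2] [  9.8 114.2] 2.79
[[483.0, 157.0], [489.0, 43.0], [499.0, 43.0], [493.0, 157.0]]
yelfront 168 z [0.072 0.075 0.078] c [ 503.2 -283.9] [  8.7 110.7] 1.96
[[497.0, -229.0], [501.0, -339.0], [509.0, -339.0], [506.0, -228.0]]
blufront 18
[... 891 characters left out ...]
-186.0], [312.0, -184.0]]
meter 1558 z [0.027 0.034 0.04 ] c [ 507.5 -458.4] [147.9  81.4] 3.96
[[431.0, -423.0], [437.0, -504.0], [584.0, -494.0], [579.0, -413.0]]
board 524 z [0.003 0.005 0.011] c [ 343.4 -355. ] [117.9 109.2] 1.59
[[283.0, -302.0], [286.0, -411.0], [404.0, -408.0], [401.0, -299.0]]
lidS 519 z [0.054 0.128 0.168] c [562.  355.7] [ 74.5 263.2] 21.9
[[478.0, 464.0], [576.0, 220.0], [646.0, 248.0], [547.0, 492.0]]
redallS 3304 z [0.065 0.08  0.083] c [636.   84.6] [253.5 352.5] 45.57
[[421.0, 117.0], [673.0, -129.0], [851.0, 52.0], [599.0, 298.0]]
redfrS 585 z [0.069 0.08  0.084] c [559.2 150.2] [164.6 189.5] 9.04
[[463.0, 231.0], [493.0, 44.0], [655.0, 70.0], [626.0, 257.0]]
```

```bash
cat >> h.py <<'E'
def rows(pts,yaw):
    s=bot.read_state(); R0=R.from_rotvec(s["eef_rot"]); p0=s["eef_pos"]
    c,n=np.cos(yaw),np.sin(yaw)
    Rt=R.from_matrix(np.array([[-c,-n,0],[-n,c,0],[0,0,-1]]))  # x=-unit x, y=unit y, z down
    print("twist",np.round((R0.inv()*Rt).as_rotvec(degrees=True),1))
    for p in pts: print(np.round(R0.inv().apply(np.array(p)-p0),3).tolist())
E
python3 - <<'E'
from h import *
d=np.load("top0.npz");P=d["P"][140:176,155:240].reshape(-1,3)
q=P[(P[:,2]>.08)&(P[:,2]<.3)]
for k in range(4):
    m=q.mean(0);n=np.linalg.svd(q-m,full_matrices=False)[2][2];e=(q-m)@n;q=q[abs(e)<.004]
n*=np.sign(n[2])if abs(n[2])>.05 else 1
print("plane",n,m,len(q),"yaw",np.degrees(np.arctan2(n[1],n[0])))
# intersection with z=.045 at centre line
yaw=np.arctan2(n[1],n[0]);h=np.hypot(n[0],n[1]);a=np.arctan2(h,n[2])
print("lid angle",a,"hinge x at y of m:",m+np.array([np.cos(yaw),np.sin(yaw),0])*((m[2]-.045)*n[2]/h))
yaw=np.radians(6.2);u=np.array([np.cos(yaw),np.sin(yaw)])
H=np.array([m[0],m[1]])+u*((m[2]-.045)*n[2]/h)
print("max r",np.max(-((q[:,:2]-H)@u)*np.cos(a)+(q[:,2]-.045)*np.sin(a)))
f=11.5;pts=[]
for A,r in [(a,.112,),(1.1,.112),(.9,.112),(.7,.11),(.5,.108),(.35,.105),(.2,.10),(.1,.1),(.04,.1)]:
    x=-r*np.cos(A)+.006*np.sin(A)+f/1000; z=.045+r*np.sin(A)+.006*np.cos(A)
    pts.append([*(H+u*x),z])
pre=[*(H+u*.07),pts[0][2]]
print(np.round(pre,3),np.round(pts,3).tolist())
rows([[*pre[:2],.231],pre]+pts,yaw)
E
```

```text
plane [0.92466946 0.09725043 0.36814229] [0.57471038 0.29329771 0.13966595] 393 yaw 6.003907082373526
lid angle 1.1937861344793979 hinge x at y of m: [0.61198777 0.2972183  0.13966595]
max r 0.13757644680534803
[0.682 0.305 0.151] [[0.588, 0.295, 0.151], [0.578, 0.294, 0.148], [0.559, 0.292, 0.136], [0.544, 0.29, 0.12], [0.532, 0.289, 0.102], [0.527, 0.288, 0.087], [0.527, 0.288, 0.071], [0.525, 0.288, 0.061], [0.524, 0.288, 0.055]]
twist [ -0.   -0.  -21.3]
[-0.579, -0.053, -0.0]
[-0.579, -0.053, 0.08]
[-0.491, -0.087, 0.08]
[-0.482, -0.09, 0.083]
[-0.464, -0.097, 0.094]
[-0.449, -0.103, 0.11]
[-0.438, -0.107, 0.129]
[-0.434, -0.109, 0.144]
[-0.434, -0.109, 0.16]
[-0.432, -0.11, 0.17]
[-0.431, -0.11, 0.176]
```

Request:
step_arm(twist=[[0,0,-21.3],[0,0,-21.3],[0,0,-21.3],[0,0,-21.3],[0,0,-21.3],[0,0,-21.3],[0,0,-21.3],[0,0,-21.3],[0,0,-21.3],[0,0,-21.3],[0,0,-21.3],[0,0,-21.3],[0,0,-21.3],[0,0,-21.3],[0,0,-21.3]], dp=[[-0.56,-0.06,0],[-0.56,-0.06,0],[-0.56,-0.06,0],[-0.56,-0.06,0],[-0.56,-0.06,0],[-0.56,-0.06,0],[-0.56,-0.06,0],[-0.56,-0.06,0],[-0.56,-0.06,0],[-0.56,-0.06,0],[-0.56,-0.06,0],[-0.56,-0.06,0],[-0.56,-0.06,0],[-0.56,-0.06,0],[-0.56,-0.06,0]], claw=[1,1,1,1,1,1,1,1,1,1,1,1,1,1,1])

```text
time: 1.98
eef_pos: [0.6616, 0.3032, 0.2316]
eef_rot: [-0.17, 3.137, 0.0]
wrist_force: [-0.7, 0.2, -0.6]
width: -0.001
grasp_force: 0.0
```

Request:
step_arm(twist=[[0,0,0],[0,0,0],[0,0,0],[0,0,0],[0,0,0],[0,0,0],[0,0,0],[0,0,0],[0,0,0],[0,0,0],[0,0,0],[0,0,0],[0,0,0],[0,0,0],[0,0,0],[0,0,0],[0,0,0],[0,0,0],[0,0,0],[0,0,0]], dp=[[0,0,0.05],[0,0,0.08],[0.03,0,0.08],[0.06,0,0.08],[0.074,0,0.08],[0.084,0,0.083],[0.094,0,0.089],[0.103,0,0.095],[0.111,0,0.103],[0.119,0,0.111],[0.125,0,0.12],[0.13,0,0.129],[0.133,0,0.136],[0.135,0,0.144],[0.135,0,0.152],[0.135,0,0.16],[0.136,0,0.165],[0.137,0,0.17],[0.138,0,0.174],[0.138,0,0.176]], claw=[1,1,1,1,1,1,1,1,1,1,1,1,1,1,1,1,1,1,1,1])

```text
time: 4.47
eef_pos: [0.5246, 0.288, 0.0551]
eef_rot: [0.17, -3.137, 0.0]
wrist_force: [-0.8, -0.3, 1.4]
width: -0.002
grasp_force: 0.4
```

```bash
python3 - <<'E'
from h import *
for n in("scene",):
    c=vision.camera(n); cv2.imwrite("pics/s1.png",cv2.resize(c["image"][110:250,300:500],None,fx=3,fy=3))
E
```

```text
(no output)
```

View pics/s1.png

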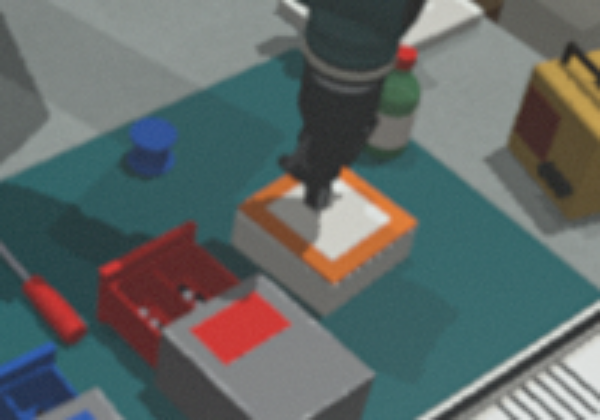

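The crop shows the lid nearly flat on the case (crop pixel about 330,225), with the fingertips on its white panel. I'll press down gently to finish it.

Request:
step_arm(twist=[[0,0,0],[0,0,0],[0,0,0],[0,0,0],[0,0,0]], dp=[[0,0,0.001],[0,0,0.002],[0,0,0.003],[0,0,0.004],[0,0,0.004]], claw=[1,1,1,1,1])

```text
time: 5.15
eef_pos: [0.5247, 0.288, 0.0512]
eef_rot: [0.169, -3.137, 0.0]
wrist_force: [-0.1, 0.6, 0.4]
width: 0.001
grasp_force: 0.0
```

Request:
step_arm(twist=[[0,0,0],[0,0,0],[0,0,0],[0,0,0]], dp=[[0,0,0.0005],[0,0,0.001],[0,0,0.0015],[0,0,0.0015]], claw=[1,1,1,1])

```text
time: 5.65
eef_pos: [0.5248, 0.2881, 0.0508]
eef_rot: [-0.17, 3.136, 0.0]
wrist_force: [-4.7, -2.8, 16.1]
width: -0.001
grasp_force: 7.8
```

```bash
python3 - <<'E'
from h import *
s=bot.read_state();p=s["eef_pos"]
rows([[p[0],p[1],.14],[.445,.098,.14],[.445,.098,.04]],np.radians(2.5))
E
```

```text
twist [0.  0.1 3.7]
[-0.0, 0.0, -0.089]
[0.1, -0.18, -0.089]
[0.1, -0.18, 0.011]
```

Request:
step_arm(twist=[[0,0,0],[0,0,0],[0,0,3.7],[0,0,3.7],[0,0,3.7],[0,0,3.7],[0,0,3.7],[0,0,3.7],[0,0,3.7],[0,0,3.7],[0,0,3.7],[0,0,3.7]], dp=[[0,0,-0.05],[0,0,-0.089],[0.03,-0.054,-0.089],[0.06,-0.108,-0.089],[0.08,-0.144,-0.089],[0.1,-0.18,-0.089],[0.1,-0.18,-0.089],[0.1,-0.18,-0.05],[0.1,-0.18,-0.02],[0.1,-0.18,0.011],[0.1,-0.18,0.011],[0.1,-0.18,0.011]], claw=[1,1,1,1,1,1,1,1,1,1,1,1])

```text
time: 7.15
eef_pos: [0.4453, 0.0986, 0.0397]
eef_rot: [-0.069, 3.14, 0.0]
wrist_force: [0.0, -0.8, -0.3]
width: -0.001
grasp_force: 0.0
```

Request:
step_arm(twist=[[0,0,0],[0,0,0],[0,0,0],[0,0,0],[0,0,0],[0,0,0],[0,0,0],[0,0,0],[0,0,0],[0,0,0],[0,0,0]], dp=[[-0.015,0,0],[-0.025,0,0],[-0.035,0,0],[-0.047,0,0],[-0.06,0,0],[-0.073,0,0],[-0.085,0,0],[-0.095,0,0],[-0.103,0,0],[-0.108,0,0],[-0.108,0,0]], claw=[1,1,1,1,1,1,1,1,1,1,1])

```text
time: 8.52
eef_pos: [0.5529, 0.1031, 0.0388]
eef_rot: [-0.068, 3.141, 0.0]
wrist_force: [0.4, -0.1, -0.4]
width: 0.002
grasp_force: 0.0
```

Request:
step_arm(twist=[[0,0,0],[0,0,0],[0,0,0],[0,0,0]], dp=[[-0.001,0,0],[-0.002,0,0],[-0.003,0,0],[-0.003,0,0]], claw=[1,1,1,1])

```text
time: 9.02
eef_pos: [0.5556, 0.1031, 0.0388]
eef_rot: [-0.068, 3.141, 0.0]
wrist_force: [-0.8, 1.0, 0.6]
width: -0.001
grasp_force: 0.4
```

Request:
step_arm(twist=[[0,0,0],[0,0,0],[0,0,0],[0,0,0]], dp=[[-0.001,0,0],[-0.002,0,0],[-0.003,0,0],[-0.003,0,0]], claw=[1,1,1,1])

```text
time: 9.52
eef_pos: [0.5587, 0.1032, 0.0388]
eef_rot: [-0.068, 3.141, -0.0]
wrist_force: [0.6, -0.6, 0.7]
width: 0.003
grasp_force: 0.1
```

Request:
step_arm(twist=[[0,0,0],[0,0,0],[0,0,0]], dp=[[-0.001,0,0],[-0.002,0,0],[-0.002,0,0]], claw=[1,1,1])

```text
time: 9.9
eef_pos: [0.5597, 0.1033, 0.0387]
eef_rot: [0.068, -3.139, 0.0]
wrist_force: [-7.1, -0.4, 4.5]
width: -0.001
grasp_force: 3.4
```

```bash
python3 - <<'E'
from h import *
c=vision.camera("top"); cv2.imwrite("pics/t2.png",cv2.resize(c["image"][90:230,140:340],None,fx=3,fy=3))
E
```

```text
(no output)
```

View pics/t2.png

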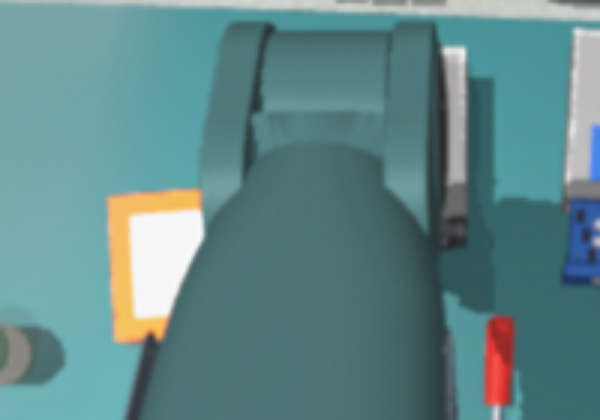

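The top crop shows the lid shut flat and undisturbed. The arm hides the red front, but the -7 N force means the drawer has hit its hard stop. I'll go to the yellow drawer next.

```bash
python3 - <<'E'
from h import *
rows([[.50,.1,.04],[.47,.1,.15],[.455,-.286,.15],[.455,-.286,.04]],np.radians(2.2))
E
```

```text
twist [-0.  -0.1  0.3]
[0.06, -0.001, -0.001]
[0.09, 0.001, -0.111]
[0.122, -0.384, -0.111]
[0.121, -0.384, -0.001]
```

Request:
step_arm(twist=[[0,0,0],[0,0,0],[0,0,0],[0,0,0],[0,0,0],[0,0,0],[0,0,0],[0,0,0],[0,0,0],[0,0,0],[0,0,0],[0,0,0],[0,0,0],[0,0,0],[0,0,0],[0,0,0],[0,0,0]], dp=[[0.03,0,0],[0.06,0,-0.001],[0.09,0,-0.05],[0.09,0,-0.111],[0.12,-0.06,-0.111],[0.12,-0.12,-0.111],[0.12,-0.18,-0.111],[0.12,-0.24,-0.111],[0.12,-0.3,-0.111],[0.12,-0.35,-0.111],[0.12,-0.384,-0.111],[0.12,-0.384,-0.111],[0.12,-0.384,-0.08],[0.12,-0.384,-0.04],[0.12,-0.384,-0.001],[0.12,-0.384,-0.001],[0.12,-0.384,-0.001]], claw=[1,1,1,1,1,1,1,1,1,1,1,1,1,1,1,1,1])

```text
time: 12.08
eef_pos: [0.4579, -0.2855, 0.0412]
eef_rot: [-0.069, 3.14, -0.001]
wrist_force: [0.4, -0.1, 0.4]
width: -0.0
grasp_force: 0.0
```

Request:
step_arm(twist=[[0,0,0],[0,0,0],[0,0,0],[0,0,0],[0,0,0],[0,0,0],[0,0,0],[0,0,0],[0,0,0]], dp=[[-0.012,0,0],[-0.022,0,0],[-0.032,0,0],[-0.042,0,0],[-0.05,0,0],[-0.056,0,0],[-0.061,0,0],[-0.065,0,0],[-0.065,0,0]], claw=[1,1,1,1,1,1,1,1,1])

```text
time: 13.2
eef_pos: [0.5225, -0.2826, 0.0397]
eef_rot: [-0.068, 3.141, 0.0]
wrist_force: [1.2, 0.7, 0.6]
width: -0.005
grasp_force: 0.0
```

Request:
step_arm(twist=[[0,0,0],[0,0,0],[0,0,0],[0,0,0]], dp=[[-0.001,0,0],[-0.002,0,0],[-0.003,0,0],[-0.003,0,0]], claw=[1,1,1,1])

```text
time: 13.7
eef_pos: [0.5253, -0.2825, 0.0397]
eef_rot: [-0.068, 3.141, 0.0]
wrist_force: [-1.1, 0.3, -0.1]
width: -0.0
grasp_force: 0.4
```

Request:
step_arm(twist=[[0,0,0],[0,0,0],[0,0,0]], dp=[[-0.001,0,0],[-0.002,0,0],[-0.002,0,0]], claw=[1,1,1])

```text
time: 14.08
eef_pos: [0.526, -0.2825, 0.0398]
eef_rot: [0.067, -3.138, 0.0]
wrist_force: [-10.7, -0.7, 5.9]
width: 0.003
grasp_force: 5.2
```

Request:
step_arm(twist=[[0,0,0],[0,0,0],[0,0,0],[0,0,0],[0,0,0],[0,0,0],[0,0,0],[0,0,0],[0,0,0],[0,0,0],[0,0,0],[0,0,0],[0,0,0],[0,0,0]], dp=[[0.03,0,0],[0.07,0,0],[0.07,0,-0.05],[0.07,0,-0.11],[0.07,0,-0.16],[0.07,0,-0.21],[0.11,-0.04,-0.21],[0.15,-0.08,-0.21],[0.19,-0.12,-0.21],[0.22,-0.17,-0.21],[0.26,-0.22,-0.21],[0.3,-0.25,-0.21],[0.3,-0.25,-0.21],[0.3,-0.25,-0.21]], claw=[1,1,1,1,1,1,1,1,1,1,1,1,1,1])

```text
time: 15.82
eef_pos: [0.2386, -0.5451, 0.2498]
eef_rot: [-0.068, 3.141, 0.0]
wrist_force: [0.9, 0.4, 0.0]
width: -0.002
grasp_force: 0.0
```

```bash
python3 - <<'E'
from h import *
c=vision.camera("top"); cv2.imwrite("pics/t3.png",c["image"]); P=cloud(c)
def rep(n,b,lo,hi):
    q=P[b[1]:b[3],b[0]:b[2]].reshape(-1,3);q=q[(q[:,2]>lo)&(q[:,2]<hi)]
    r=cv2.minAreaRect((q[:,:2]*1000).astype(np.float32));print(n,len(q),np.round(r[0]),np.round(r[1]),round(r[2],1),np.round(np.percentile(q[:,2],[5,50,95]),3))
rep("redall",(242,100,305,208),.06,.09)
rep("yelall",(390,118,448,206),.06,.09)
rep("blufront",(322,172,382,190),.065,.09)
rep("case",(160,140,240,212),.03,.2)
E
```

```text
redall 2858 [650. 107.] [164. 120.] 2.7 [0.073 0.079 0.082]
yelall 2788 [ 616. -281.] [162. 120.] 2.1 [0.073 0.079 0.082]
blufront 183 [ 538. -100.] [113.  11.] 88.2 [0.07  0.074 0.078]
case 2462 [538. 293.] [131. 133.] 6.6 [0.045 0.05  0.053]
```

View pics/t3.png

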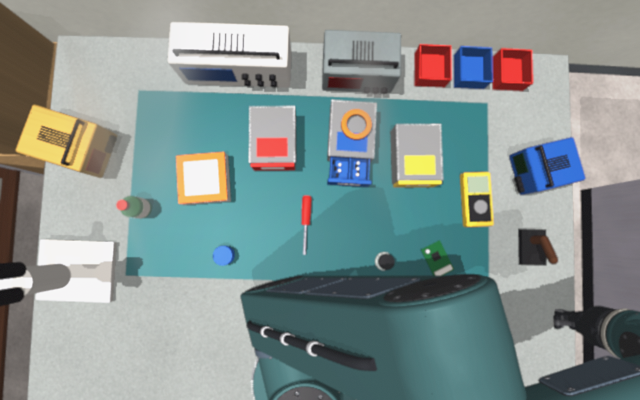

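The picture shows the red (272,165) and yellow (417,183) drawers home, the lid flat (203,178), the blue drawer unmoved (350,170) and the arm clear of everything.

```bash
python3 -c "
from station import order
print(order.hand_in())"
```

```text
the job is handed in; nothing more can be done
None
```

The red and yellow drawers are fully home, the case lid is shut, the blue drawer is still open where it was, nothing else was disturbed, and the job is handed in with the arm clear.

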